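# Slide the lamp over the bridge onto the narrow welding rail

### The arm

A 6-joint arm with a two-finger parallel gripper is mounted at the origin on the work surface. World frame = base frame: x ahead of the robot, y to its left, z up, the work surface at z = 0. Lengths are in m, angles in rad, forces in N, time in s.
With the tool pointing down it reaches from about 0.3 to 0.775 m from the base axis. Payload 14.6 kg.
Tool frame: the origin (TCP) lies midway between the tips of the shut fingers; the grasp point (between the pads) lies 19 mm behind it (ctrl.grip_depth is the distance from the TCP to the grasp point, in m); z points along the fingers, x is the direction in which the jaws open and shut, and the axes are right-handed (so a half turn about z gives the same grasp; the last joint's range is limited). The gripper opens to 94 mm and grips with 3 to 60 N. Pads are 16 mm wide; open, the fingers measure 119 mm over their backs; the gripper's body (75 mm by 177 mm) begins 78 mm behind the grasp point.
Start: joints at [-1.376, 0.3, 1.521, -0, 1.321, -0.067], TCP at [0.142, -0.531, 0.205] pointing down, gripper open.
Joint ranges: [-3.03, 3.03], [-0.79, 2.21], [0.23, 2.52], [-1.04, 4.18], [0, 3.07], [-2.55, 2.55]. Speed limits (rad/s): [2.22, 2.22, 2.57, 3.14, 3.14, 3.14].

### API

Orientations are given as [roll, pitch, yaw] about the fixed x, y, z axes, in that order (R = Rz(yaw) Ry(pitch) Rx(roll)).
In Python, from station import ctrl gives the robot as it stands.
- The arm moves only by the tool play_rows, never from a script. Its argument "steps" is a list that holds one entry, the list of rows, each a list of 7 numbers: the shift along the tool's x, y, z in cm, then the turn, a rotation vector about the tool's x, y, z in rad, then the opening, from 0 (shut) to 1 (fully open). In form: [[[x, y, z, ax, ay, az, hand], ...]]. A call has 1 to 20 rows; each row is the pose to reach, as a shift and turn from the pose measured when the call began, along the tool's axes at that moment; what a row does not reach only later rows make up. A row lasts 1/12 s, in which the tool goes at most 41.7 mm and 7.16 degrees, less where a joint would pass 70% of its speed; a pose out of reach is approached as far as the arm can. A call with a gripper value outside its range is refused whole. The fingers move at their own pace and stop on an object; "force" is the grip in N (left out, the last holds). Time passes only in rows, so rows that repeat a pose let the fingers close. It gives the time, the measured TCP pose, the force and the opening at its end, in the units of the state.
- ctrl.get_obs(): the state, without advancing time (a new reading comes with each control period).
- ctrl.camera(name): name is "scene" or "top" or "wrist"; returns a dict with "frame" (480x640x3 uint8, blue, green, red), "fovy" (degrees; the focal length in pixels is half the picture's height over the tangent of half this angle, whatever the lens; pixels are square), "cx", "cy" (the principal point, pixels), "world_to_cam" (4x4, takes a point from world to camera coordinates). Camera axes: x right, y up, looking along -z (the intrinsics and any distortion apply to the point x, -y, -z); pixel columns grow to the right and rows downward; lengths in m; the calibration is good to about 2 mm. The wrist camera is an equidistant fisheye: a pixel r from the principal point sees the ray r / f radians off the axis. A picture is of the moment at which its call begins. There is no depth.
- ctrl.hand_in(): hands the job in, once; it reports no verdict.
The state is a dict: "time_s": time; "qpos": joint angles; "joint_vel": joint speeds; "tau": joint torques, N m; "ee_pos": TCP position; "eef_rot": TCP orientation; "force": force on the tool from outside, world axes, zero at the start; "moment": the same for the moment, N m; "grip_width": finger opening in m.
Only numpy, scipy, OpenCV 4.12 (cv2) and the standard library are available. Lean on these libraries where they do the work, as an engineer would, in place of code of your own. Each camera call takes 0.05 s, during which the arm holds its last target. There are 200 camera calls.

### The job

Fold the yellow bridge flap down flat while the amber lamp is still on the loading deck, then slide the lamp across it onto the narrow rail, without lifting it or tipping it over. Leave it resting flat on the rail, centred over it and square to it, with its middle in line with the torch nozzle and the bridge still down; do not disturb the other things on the table.

Things in the scene. Friction and masses are not known exactly. Their poses are not given: they have to be found in the camera images.
- stand: Fixed welding stand. Origin at table level, mid-width, under the deck's edge by the bridge; x points across it, away from the robot; y along it from rail to deck; z up. In its frame, mm: the aluminium loading deck spans x -115 to 62, y 0 to 220, top at z 90. From y 0 to -72 is a gap, closed only by the lowered bridge. Then the rail. Deck, bridge and rail lie in line at x 0.
- fence_mid (a point): Middle of the inner face of the blue fence that runs along the whole far side of the loading deck: 50 mm from the stand's centre line, 20 mm high above the deck, 12 mm thick. A lamp held flat against it is centred on the rail's line.
- rail_mid (a point): Middle of the rail's top: steel bar 44 mm wide, 200 mm long along the stand's y, top 88 mm above the table; centred 172 mm from the stand's origin, towards -y. Nothing but its 100 mm wide low foot and the torch is beside it.
- bridge (a joint): Yellow bridge flap, 44 wide, 66 long, 8 thick, hinge at x 0, y -2, z 85 mm of the stand. Rad: 0 flat (top at z 89 mm, reaching to the rail; hard stop), 1.57 upright, up to 1.8 leaning over the deck. Starts 1.25 to 1.75. The face that looks to the deck when upright is on top when flat. Stiff hinge: stays where left, moves with 2 to 3 N at its free end.
- bridge_end (a point): Middle of the bridge flap's free edge, on the face that is on top when it is flat; 67 mm from the hinge.
- lamp_mid (a point): Centre of the amber lamp: a closed box 100 x 100 x 70 mm (70 tall), aluminium frame, amber panels, 0.4 to 0.85 kg, loose on the loading deck, too wide to grip. The point is 35 mm above its underside; z is up, x and y are normal to its sides. It starts 15 to 40 mm off the rail's line, away from the fence, and up to 0.3 rad askew.
- lamp: The same amber lamp; this origin is at the centre of its underside.
- nozzle (a point): Tip of the copper torch nozzle, on a fixed holder with a red foot, beside the rail on its far side, 85 mm from the rail's centre line and 115 mm above the table. It points across the rail; its axes are parallel to the stand's. The holder stands 150 to 200 mm from the stand's origin along the rail, is 155 mm tall, and lies all beyond the tip.
- wrench: Bystander, loose: a steel open-ended wrench lying beside the rail on the robot's side; sizes in mm; origin on its underside.
- hammer: Bystander, loose: a hammer lying at the left; sizes in mm; origin on its underside.
- spray: Bystander, loose: an orange bottle, 60 across, 150 tall, at the right; sizes in mm; origin at the centre of its underside.
- cup: Bystander, loose: a blue cup, 72 across, 80 tall, at the right; sizes in mm; origin at the centre of its underside.
- tape: Bystander, loose: a yellow roll, 90 across, 24 tall, at the near right; sizes in mm; origin at the centre of its underside.
- offcut: Bystander, loose: a steel angle offcut 120 long, at the far side; sizes in mm; origin at the centre of its underside.
- weight: Bystander, loose: a brass disc, 44 across, 30 tall, at the left towards the far side; sizes in mm; origin at the centre of its underside.
- spare: Bystander, loose: a dark grey, unlit lamp body of the same size as the amber one (100 x 100 x 70), standing on the table at the far side; not the one to move; sizes in mm; origin at the centre of its underside.
Mind the look-alikes: they are no part of the job. There is more than one size of the part that bears nozzle; the job needs the largest.

How it is judged:
By the outcome, as a careful person would: the job done as asked, in the order asked, and still so for the second after the job is handed in, with the robot touching nothing.
It also fails if it takes over 67 s, if anything falls off the work surface, if the arm or the gripper's body presses on something with over 40 N, if the wrist force passes 120 N, or if a joint passes its speed limit or range.

## Working session

There is one attempt and no reset: what is moved stays moved. The work goes in short steps, Python scripts to look and compute and a tool call to move; the robot and the scene stay as the last step left them, time stands still between calls to the robot, and variables do not carry over. Pictures are saved under pics/ and viewed, about 8 in all and at most 12, crops included, and the job is handed in when it is done.

Besides the shell and the picture viewer there is one more tool, called in YAML: its name, and indented under it one key for each argument. play_rows: Moves the arm, as the interface text tells. Its arguments: {"type":"object","properties":{"steps":{"type":"array"},"force":{"type":"number"}},"required":["steps"]}

```bash
mkdir -p pics; ls; cat > h.py <<'E'
import numpy as np,cv2,json,pickle
from station import ctrl
def cam(n,save=None):
    c=ctrl.camera(n)
    if save: cv2.imwrite('pics/'+save,c['frame']); pickle.dump({k:(v if k=='frame' else v) for k,v in c.items()},open('pics/'+save+'.pkl','wb'))
    return c
def load(s): return pickle.load(open('pics/'+s+'.pkl','rb'))
def ray(c,u,v):
    f=240/np.tan(np.radians(c['fovy'])/2); M=np.array(c['world_to_cam'])
    x=(u-c['cx'])/f; y=(v-c['cy'])/f
    d=np.array([x,-y,-1.0])
    R=M[:3,:3]; o=-R.T@M[:3,3]; return o,R.T@d
def on(c,u,v,z):
    o,d=ray(c,u,v); return o+d*(z-o[2])/d[2]
def proj(c,p):
    f=240/np.tan(np.radians(c['fovy'])/2); M=np.array(c['world_to_cam'])
    q=M[:3,:3]@np.array(p)+M[:3,3]; return np.array([c['cx']+f*q[0]/-q[2],c['cy']+f*q[1]/q[2]])
E
python3 - <<'E'
from h import *
for n in('scene','top'):
    c=cam(n,n+'0.png'); print(n,{k:(v if np.ndim(v)==0 else np.round(v,3).tolist()) for k,v in c.items() if k!='frame'})
    print(ray(c,320,240))
print(ctrl.get_obs())
E
```

```text
pics
scene {'fovy': 57.078020932633954, 'cx': 323.4678859733288, 'cy': 239.03965803723273, 'world_to_cam': [[-0.256, 0.966, 0.016, 0.13], [-0.72, -0.202, 0.664, 0.33], [0.645, 0.159, 0.748, -1.494], [0.0, 0.0, 0.0, 1.0]]}
(array([1.23379645, 0.17842953, 0.89582923]), array([-0.64109076, -0.16588329, -0.74936764]))
top {'fovy': 46.579811254146335, 'cx': 318.3103147131836, 'cy': 241.50461208610906, 'world_to_cam': [[-0.012, -1.0, -0.001, -0.001], [0.998, -0.012, 0.055, -0.557], [-0.055, -0.0, 0.999, -1.519], [0.0, 0.0, 0.0, 1.0]]}
(array([ 0.4728708 , -0.00879849,  1.54722671]), array([ 0.05734811, -0.0027154 , -0.9983588 ]))
{'time_s': 0.1, 'qpos': array([-1.37557225e+00,  3.00439914e-01,  1.52153084e+00, -1.57846575e-05,
        1.32068055e+00, -6.65888333e-02]), 'joint_vel': array([ 7.23708360e-05, -2.07538429e-03, -2.91200555e-03,  1.52972256e-03,
        8.16464890e-04,  2.11833037e-03]), 'tau': array([-6.61714912e-04, -5.32646334e+01, -3.53284371e+01,  7.09119765e-02,
        2.34872400e-02, -5.99852046e-05]), 'ee_pos': array([ 0.14231076, -0.53102494,  0.20492469]), 'eef_rot': array([-3.14153747e+00,  1.05731736e-03, -1.30897947e+00]), 'force': array([ 0.75230863, -0.36315785,  0.72045105]), 'moment': array([-0.01396396,  0.00150023, -0.01173118]), 'grip_width': 0.09381833930242844}
```

View pics/top0.png

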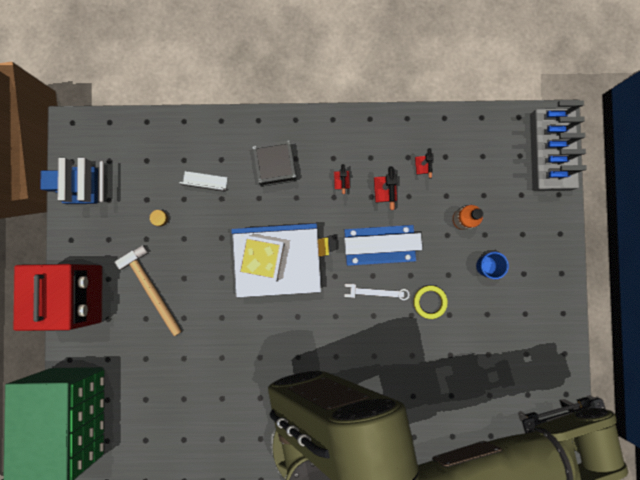

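View pics/scene0.png

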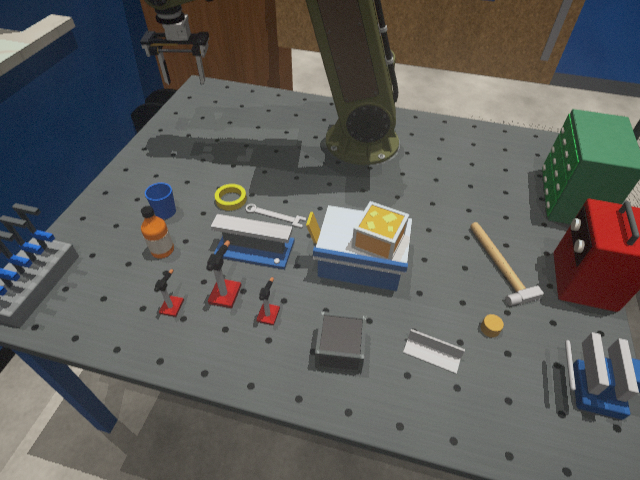

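Top view: deck (234–321, 225–297), lamp (262,257), bridge (328,246), rail (345–422, 235–252), three torches, of which the middle one (387,188) looks the largest. In the scene view the big torch's nozzle is near (227,244). Next I take enlarged crops and make rough contour measurements.

```bash
python3 - <<'E'
from h import *
t=load('top0.png');s=load('scene0.png')
a=cv2.resize(t['frame'][160:305,225:435],None,fx=3.8,fy=3.8,interpolation=cv2.INTER_CUBIC)[:,:800]
b=cv2.resize(s['frame'][190:330,150:420],None,fx=2.9,fy=2.9,interpolation=cv2.INTER_CUBIC)
cv2.imwrite('pics/a.png',a);cv2.imwrite('pics/b.png',b)
g=t['frame'].astype(int);hsv=cv2.cvtColor(t['frame'],cv2.COLOR_BGR2HSV)
def rect(m,x0,y0,x1,y1,z,name):
    k=np.zeros(m.shape,np.uint8);k[y0:y1,x0:x1]=m[y0:y1,x0:x1]
    cs,_=cv2.findContours(k,cv2.RETR_EXTERNAL,cv2.CHAIN_APPROX_NONE);c=max(cs,key=cv2.contourArea)
    r=cv2.minAreaRect(c);bx=cv2.boxPoints(r)
    P=np.array([on(t,u,v,z) for u,v in bx]);print(name,np.round(bx,1).tolist(),'\n',np.round(P[:,:2],3).tolist(),'ctr',P.mean(0).round(4),'sides',[round(np.linalg.norm(P[i]-P[i-1]),4) for i in range(4)],'ang',[round(np.degrees(np.arctan2(*(P[i]-P[i-1])[[1,0]])),1) for i in range(4)])
white=((hsv[...,1]<50)&(hsv[...,2]>150)).astype(np.uint8)
rect(white,340,222,430,262,.088,'rail')
yel=((hsv[...,0]>18)&(hsv[...,0]<35)&(hsv[...,1]>90)&(hsv[...,2]>150)).astype(np.uint8)
rect(yel,238,230,290,285,.16,'lamp amber')
dk=(((hsv[...,2]>140)).astype(np.uint8))
rect(cv2.morphologyEx(dk,cv2.MORPH_CLOSE,np.ones((5,5))),225,222,322,305,.09,'deck')
E
```

```text
rail [[344.5, 237.5], [420.5, 232.8000030517578], [421.5, 249.3000030517578], [345.6000061035156, 254.10000610351562]] 
 [[0.562, -0.077], [0.572, -0.277], [0.529, -0.278], [0.519, -0.079]] ctr [ 0.5457 -0.1778  0.088 ] sides [np.float64(0.0435), np.float64(0.1996), np.float64(0.0435), np.float64(0.1993)] ang [np.float64(2.7), np.float64(-87.1), np.float64(-177.7), np.float64(92.9)]
lamp amber [[240.1999969482422, 270.79998779296875], [246.6999969482422, 238.5], [278.6000061035156, 244.89999389648438], [272.20001220703125, 277.20001220703125]] 
 [[0.478, 0.187], [0.558, 0.17], [0.542, 0.091], [0.461, 0.107]] ctr [0.5099 0.1387 0.16  ] sides [np.float64(0.081), np.float64(0.0819), np.float64(0.0812), np.float64(0.0818)] ang [np.float64(78.0), np.float64(-11.6), np.float64(-102.0), np.float64(168.2)]
deck [[231.1999969482422, 228.89999389648438], [316.3999938964844, 223.5], [320.79998779296875, 291.3999938964844], [235.60000610351562, 296.8999938964844]] 
 [[0.589, 0.219], [0.6, -0.004], [0.422, -0.013], [0.411, 0.209]] ctr [0.5055 0.1028 0.09  ] sides [np.float64(0.1778), np.float64(0.2238), np.float64(0.1779), np.float64(0.2223)] ang [np.float64(3.4), np.float64(-87.1), np.float64(-177.1), np.float64(92.9)]
```

View pics/a.png

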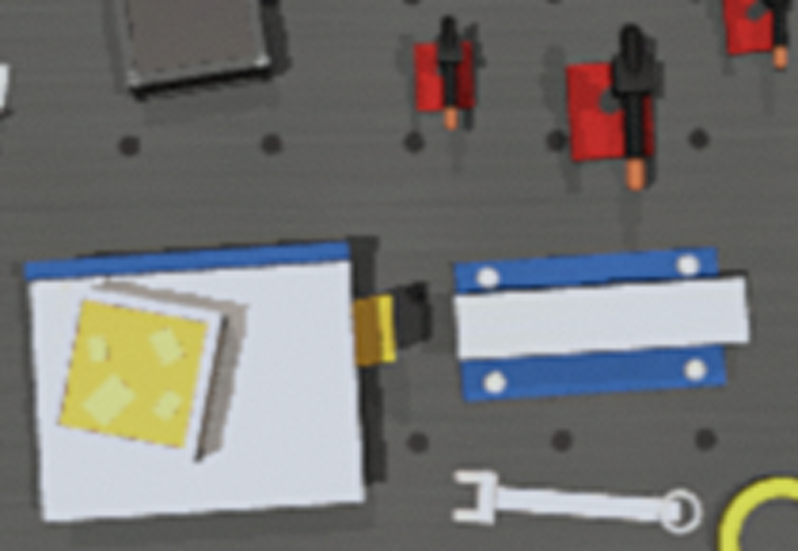

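View pics/b.png

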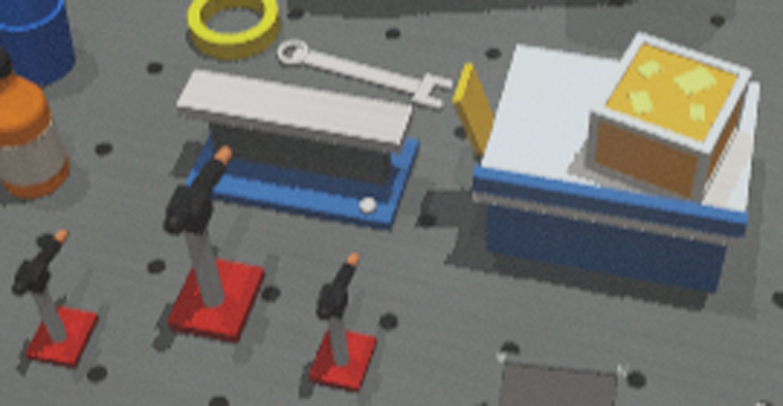

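Crops: the largest torch's nozzle is at top (392.4, 209.5) and scene (227.6, 242.4); the bridge leans slightly out over the gap. Rail sides of 199.5 × 43.5 mm match the given sizes. Now the stand frame, the nozzle and the first move.

```bash
cat >> h.py <<'E'
YS=0.0506; XA=np.array([np.cos(YS),np.sin(YS),0]); YA=np.array([-np.sin(YS),np.cos(YS),0])
O=np.array([0.5457,-0.1778,0])+.172*YA
def w2s(p): d=np.array(p)-O; return np.round([d@XA*1e3,d@YA*1e3,p[2]*1e3],1)
def s2w(x,y,z): return O+(XA*x+YA*y)/1e3+np.array([0,0,z/1e3])
from scipy.spatial.transform import Rotation as Ro
def rows(*T):
    o=ctrl.get_obs(); R=Ro.from_euler('xyz',o['eef_rot']); print('tcp stand',w2s(o['ee_pos']),'rot',o['eef_rot'].round(3),'F',o['force'].round(1),'t',o['time_s'])
    for x,y,z,yaw in T:
        d=R.inv().apply(s2w(x,y,z)-o['ee_pos'])*100
        r=(R.inv()*Ro.from_euler('xyz',[np.pi,0,yaw+YS])).as_rotvec()
        print([x,y,z],d.round(1).tolist(),r.round(3).tolist())
def stereo(a,b):
    (c1,u1,v1),(c2,u2,v2)=a,b
    o1,d1=ray(c1,u1,v1);o2,d2=ray(c2,u2,v2)
    k=np.linalg.lstsq(np.c_[d1,-d2],o2-o1,rcond=None)[0];p,q=o1+k[0]*d1,o2+k[1]*d2
    return (p+q)/2,np.linalg.norm(p-q)
E
python3 - <<'E'
from h import *
t=load('top0.png');s=load('scene0.png')
print('O',O)
p,e=stereo((t,392.4,209.5),(s,227.6,242.4));print('nozzle',w2s(p),e, w2s(on(t,392.4,209.5,.115)))
p,e=stereo((t,329,246),(s,150+465/2.9,190+80/2.9));print('bridge end',w2s(p),e)
print('lamp',w2s(on(t,259.4,257.8,.16)))
rows((0,25,250,0),(0,25,132,0))
E
```

```text
O [ 0.53700051 -0.00602014  0.        ]
nozzle [  84.7 -199.   115.3] 1.485860788235301e-05 [  84.7 -199.   115. ]
bridge end [ -1.7 -24.7 152. ] 0.008667126369512322
lamp [-19.6 145.9 160. ]
tcp stand [-420.7 -504.4  204.9] rot [-3.142e+00  1.000e-03 -1.309e+00] F [ 0.8 -0.4  0.7] t 0.1
[0, 25, 250] [-42.9, -52.2, -4.5] [-0.001, 0.001, -1.36]
[0, 25, 132] [-42.9, -52.2, 7.3] [-0.001, 0.001, -1.36]
```

play_rows:
  steps:
    - [[-10,-10,-6,0,0,-0.2,0],[-42.9,-52.2,-4.5,0,0,-1.36,0],[-42.9,-52.2,-4.5,0,0,-1.36,0],[-42.9,-52.2,-4.5,0,0,-1.36,0],[-42.9,-52.2,-4.5,0,0,-1.36,0],[-42.9,-52.2,-4.5,0,0,-1.36,0],[-42.9,-52.2,-4.5,0,0,-1.36,0],[-42.9,-52.2,-4.5,0,0,-1.36,0],[-42.9,-52.2,-4.5,0,0,-1.36,0],[-42.9,-52.2,-4.5,0,0,-1.36,0],[-42.9,-52.2,-4.5,0,0,-1.36,0],[-42.9,-52.2,-4.5,0,0,-1.36,0],[-42.9,-52.2,-4.5,0,0,-1.36,0],[-42.9,-52.2,-4.5,0,0,-1.36,0],[-42.9,-52.2,-4.5,0,0,-1.36,0],[-42.9,-52.2,-4.5,0,0,-1.36,0],[-42.9,-52.2,-4.5,0,0,-1.36,0],[-42.9,-52.2,-4.5,0,0,-1.36,0],[-42.9,-52.2,-4.5,0,0,-1.36,0],[-42.9,-52.2,-4.5,0,0,-1.36,0]]

```text
time_s: 1.77
ee_pos: [0.5349, 0.0174, 0.2502]
eef_rot: [-3.141, 0.001, 0.05]
force: [0.5, 0.1, -1.2]
grip_width: 0.0007
```

```bash
python3 - <<'E'
from h import *
rows((0,25,132,0),(0,-30,130,0),(0,-50,90,0))
E
```

```text
tcp stand [ -0.9  23.5 250.2] rot [-3.141e+00  1.000e-03  5.000e-02] F [ 0.5  0.1 -1.2] t 1.7667
[0, 25, 132] [0.1, -0.1, 11.8] [-0.001, 0.001, -0.0]
[0, -30, 130] [0.1, 5.4, 12.0] [-0.001, 0.001, -0.0]
[0, -50, 90] [0.1, 7.4, 16.0] [-0.001, 0.001, -0.0]
```

play_rows:
  steps:
    - [[0.1,-0.2,4,0,0,0,0],[0.1,-0.2,8,0,0,0,0],[0.1,-0.2,11.8,0,0,0,0],[0.1,-0.2,11.8,0,0,0,0],[0.1,0.6,11.8,0,0,0,0],[0.1,1.2,11.8,0,0,0,0],[0.1,1.8,11.8,0,0,0,0],[0.1,2.4,11.8,0,0,0,0],[0.1,3.0,11.8,0,0,0,0],[0.1,3.6,11.8,0,0,0,0],[0.1,4.2,11.9,0,0,0,0],[0.1,4.8,12.0,0,0,0,0],[0.1,5.4,12.1,0,0,0,0],[0.1,5.8,12.5,0,0,0,0],[0.1,6.2,13.0,0,0,0,0],[0.1,6.5,13.5,0,0,0,0],[0.1,6.8,14.0,0,0,0,0],[0.1,7.0,14.5,0,0,0,0],[0.1,7.2,14.9,0,0,0,0],[0.1,7.3,15.2,0,0,0,0]]

```text
time_s: 3.43
ee_pos: [0.5393, -0.0554, 0.0974]
eef_rot: [-3.14, 0.001, 0.05]
force: [0.1, 1.3, 0.5]
grip_width: 0.0004
```

play_rows:
  steps:
    - [[0,0,0.2,0,0,0,0],[0,0,0.4,0,0,0,0],[0,0,0.6,0,0,0,0],[0,0,0.75,0,0,0,0],[0,0,0.85,0,0,0,0],[0,0,0.9,0,0,0,0],[0,0,0.9,0,0,0,0]]

```text
time_s: 4.02
ee_pos: [0.5393, -0.0554, 0.0891]
eef_rot: [-3.141, 0.001, 0.05]
force: [-3.2, 0.0, 8.8]
grip_width: 0.0009
```

```bash
python3 - <<'E'
from h import *
rows((0,-50,89,0))
c=cam('top','t1.png');s=cam('scene','s1.png')
a=cv2.resize(c['frame'][200:300,225:385],None,fx=3.5,fy=3.5)
b=cv2.resize(s['frame'][170:300,200:420],None,fx=2.5,fy=2.5)
b=cv2.copyMakeBorder(b,0,0,0,10,0);h=np.zeros((a.shape[0]+b.shape[0] if 0 else 600,800,3),np.uint8)
a=cv2.resize(a,(400,250));b=cv2.resize(b[:,:550],(550,325));h[:250,:400]=a;h[260:585,:550]=b;cv2.imwrite('pics/c1.png',h)
E
```

```text
tcp stand [ -0.2 -49.4  89.1] rot [-3.141e+00  1.000e-03  5.000e-02] F [-3.2  0.   8.8] t 4.0167
[0, -50, 89] [0.0, 0.1, 0.0] [-0.001, 0.001, -0.0]
```

View pics/c1.png

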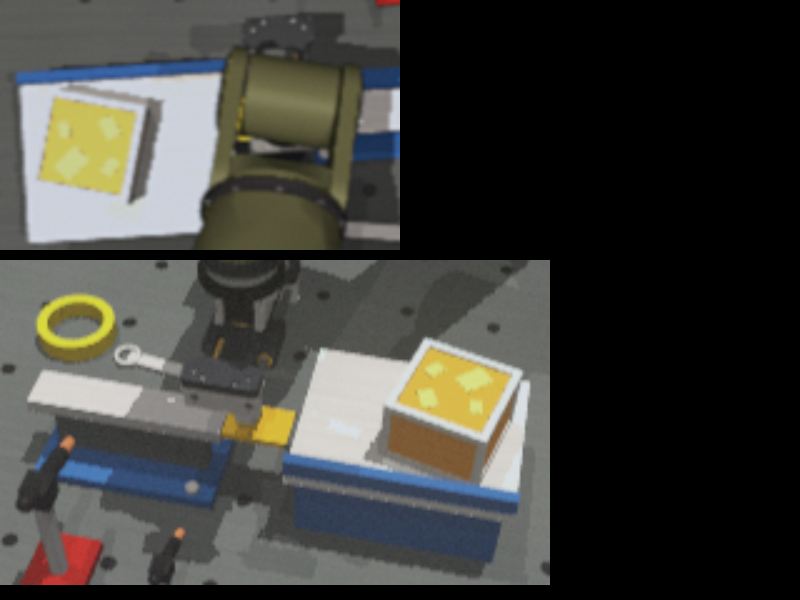

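The bridge is flat: the tip sits at z 89.1 mm with 8.8 N on it, and in the scene crop the flap reaches the rail. The lamp hasn't moved. Next I go to the lamp's near side and square it against the fence.

```bash
python3 - <<'E'
from h import *
rows((0,-50,225,0),(-122,146,225,np.pi/2),(-122,146,103,np.pi/2))
E
```

```text
tcp stand [ -0.2 -49.4  89.1] rot [-3.141e+00  1.000e-03  5.000e-02] F [-2.6 -1.5  8.5] t 4.1167
[0, -50, 225] [0.0, 0.0, -13.6] [-0.001, 0.001, -0.0]
[-122, 146, 225] [-12.2, -19.6, -13.6] [-0.002, -0.0, -1.571]
[-122, 146, 103] [-12.2, -19.5, -1.4] [-0.002, -0.0, -1.571]
```

play_rows:
  steps:
    - [[0,0,-4,0,0,0,0.3],[0,0,-8,0,0,0,0.6],[0,0,-12,0,0,0,0.6],[-12.2,-19.6,-13.6,0,0,-1.57,0.6],[-12.2,-19.6,-13.6,0,0,-1.57,0.6],[-12.2,-19.6,-13.6,0,0,-1.57,0.6],[-12.2,-19.6,-13.6,0,0,-1.57,0.6],[-12.2,-19.6,-13.6,0,0,-1.57,0.6],[-12.2,-19.6,-13.6,0,0,-1.57,0.6],[-12.2,-19.6,-13.6,0,0,-1.57,0.6],[-12.2,-19.6,-13.6,0,0,-1.57,0.6],[-12.2,-19.6,-13.6,0,0,-1.57,0.6],[-12.2,-19.6,-13.6,0,0,-1.57,0.6],[-12.2,-19.6,-13.6,0,0,-1.57,0.6],[-12.2,-19.6,-13.6,0,0,-1.57,0.6],[-12.2,-19.6,-13.6,0,0,-1.57,0.6],[-12.2,-19.6,-13.6,0,0,-1.57,0.6],[-12.2,-19.6,-10,0,0,-1.57,0.6],[-12.2,-19.6,-6,0,0,-1.57,0.6],[-12.2,-19.6,-6,0,0,-1.57,0.6]]

```text
time_s: 5.78
ee_pos: [0.4047, 0.1335, 0.144]
eef_rot: [-3.132, 0.001, 1.618]
force: [-0.3, 0.3, -0.4]
grip_width: 0.0562
```

```bash
python3 - <<'E'
from h import *
rows((-122,146,103,np.pi/2),(-85,146,103,np.pi/2),(-58,146,103,np.pi/2))
E
```

```text
tcp stand [-125.1  146.1  144. ] rot [-3.132e+00  1.000e-03  1.618e+00] F [-0.3  0.3 -0.4] t 5.7833
[-122, 146, 103] [-0.0, 0.3, 4.1] [-0.01, 0.001, -0.004]
[-85, 146, 103] [0.0, 4.0, 4.1] [-0.01, 0.001, -0.004]
[-58, 146, 103] [0.0, 6.7, 4.0] [-0.01, 0.001, -0.004]
```

play_rows:
  steps:
    - [[0,0.3,2,-0.01,0,0,0.6],[0,0.3,4.0,-0.01,0,0,0.6],[0,0.3,4.0,-0.01,0,0,0.6],[0,0.8,4.0,-0.01,0,0,0.6],[0,1.3,4.0,-0.01,0,0,0.6],[0,1.7,4.0,-0.01,0,0,0.6],[0,2.1,4.0,-0.01,0,0,0.6],[0,2.5,4.0,-0.01,0,0,0.6],[0,2.9,4.0,-0.01,0,0,0.6],[0,3.3,4.0,-0.01,0,0,0.6],[0,3.7,4.0,-0.01,0,0,0.6],[0,4.1,4.0,-0.01,0,0,0.6],[0,4.5,4.0,-0.01,0,0,0.6],[0,4.8,4.0,-0.01,0,0,0.6],[0,5.1,4.0,-0.01,0,0,0.6],[0,5.4,4.0,-0.01,0,0,0.6],[0,5.6,4.0,-0.01,0,0,0.6],[0,5.8,4.0,-0.01,0,0,0.6],[0,6.0,4.0,-0.01,0,0,0.6],[0,6.0,4.0,-0.01,0,0,0.6]]

```text
time_s: 7.45
ee_pos: [0.4643, 0.1361, 0.1031]
eef_rot: [-3.141, 0.001, 1.617]
force: [-1.0, -1.2, -0.4]
grip_width: 0.0564
```

```bash
python3 - <<'E'
from h import *
rows((-58,146,103,np.pi/2))
E
```

```text
tcp stand [-65.4 145.6 103.1] rot [-3.141e+00  1.000e-03  1.617e+00] F [-1.  -1.2 -0.4] t 7.45
[-58, 146, 103] [0.0, 0.7, 0.0] [-0.001, 0.001, -0.004]
```

Continue in 1 mm steps until the fence pushes back.

play_rows:
  steps:
    - [[0,0.15,0,0,0,0,0.6],[0,0.3,0,0,0,0,0.6],[0,0.45,0,0,0,0,0.6],[0,0.55,0,0,0,0,0.6],[0,0.65,0,0,0,0,0.6],[0,0.7,0,0,0,0,0.6],[0,0.7,0,0,0,0,0.6]]

```text
time_s: 8.03
ee_pos: [0.4688, 0.1361, 0.103]
eef_rot: [-3.135, 0.002, 1.618]
force: [-27.1, -7.6, 15.2]
grip_width: 0.0564
```

```bash
python3 - <<'E'
from h import *
rows((-57,146,103,np.pi/2))
E
```

```text
tcp stand [-60.9 145.3 103. ] rot [-3.135e+00  2.000e-03  1.618e+00] F [-27.1  -7.6  15.2] t 8.0333
[-57, 146, 103] [0.1, 0.4, -0.0] [-0.007, 0.002, -0.003]
```

Firm contact with the fence. Back off, lift, and check where the lamp is.

play_rows:
  steps:
    - [[0,-0.5,0,0,0,0,0.6],[0,-2,0,0,0,0,0.6],[0,-5,0,0,0,0,0.6],[0,-6,-4,0,0,0,0.6],[0,-6,-8,0,0,0,0.6],[0,-6,-12,0,0,0,0.6],[0,-9,-12.5,0,0,0,0.6],[0,-12,-12.5,0,0,0,0.6],[0,-12,-12.5,0,0,0,0.6]]

```text
time_s: 8.78
ee_pos: [0.3474, 0.1308, 0.2298]
eef_rot: [-3.137, 0.001, 1.619]
force: [-0.2, -0.1, -0.2]
grip_width: 0.0564
```

```bash
cat >> h.py <<'E'
def lamp(t,box=(238,215,430,300),z=.16):
    hsv=cv2.cvtColor(t['frame'],cv2.COLOR_BGR2HSV)
    m=((hsv[...,0]>18)&(hsv[...,0]<35)&(hsv[...,1]>90)&(hsv[...,2]>150)).astype(np.uint8)
    k=np.zeros_like(m);x0,y0,x1,y1=box;k[y0:y1,x0:x1]=m[y0:y1,x0:x1]
    c=max(cv2.findContours(k,cv2.RETR_EXTERNAL,cv2.CHAIN_APPROX_NONE)[0],key=cv2.contourArea)
    bx=cv2.boxPoints(cv2.minAreaRect(c));P=np.array([on(t,u,v,z) for u,v in bx])
    print('lamp',w2s(P.mean(0)),[(round(1e3*np.linalg.norm(P[i]-P[i-1]),1),round(np.degrees(np.arctan2(*(P[i]-P[i-1])[[1,0]])-YS)%90,2)) for i in range(4)])
E
python3 - <<'E'
from h import *
t=cam('top','t2.png');lamp(t,(230,215,300,300))
rows((-150,238,225,0),(0,238,225,0),(0,238,103,0))
cv2.imwrite('pics/c2.png',cv2.resize(t['frame'][200:310,225:435],None,fx=3.8,fy=3.8)[:,:800])
E
```

```text
lamp [ -0.2 152.6 160. ] [(np.float64(82.0), np.float64(0.2)), (np.float64(81.6), np.float64(89.77)), (np.float64(82.0), np.float64(0.02)), (np.float64(81.3), np.float64(89.76))]
tcp stand [-180.7  146.3  229.8] rot [-3.138e+00  1.000e-03  1.619e+00] F [-0.1  0.9  1. ] t 8.8333
[-150, 238, 225] [9.2, 3.1, 0.5] [-0.002, 0.004, 1.568]
[0, 238, 225] [9.2, 18.1, 0.4] [-0.002, 0.004, 1.568]
[0, 238, 103] [9.2, 18.1, 12.6] [-0.002, 0.004, 1.568]
```

View pics/c2.png

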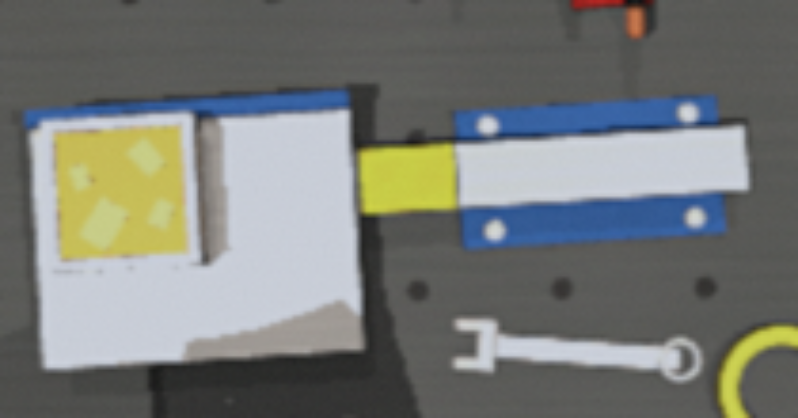

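The lamp is flat against the fence: centred at x −0.2, y 152.6, skew about 0.1°. The bridge is down. Now go behind it.

play_rows:
  steps:
    - [[9.2,5,0.4,0,0,0.3,0.6],[9.2,18.1,0.4,0,0,1.57,0.6],[9.2,18.1,0.4,0,0,1.57,0.6],[9.2,18.1,0.4,0,0,1.57,0.6],[9.2,18.1,0.4,0,0,1.57,0.6],[9.2,18.1,0.4,0,0,1.57,0.6],[9.2,18.1,0.4,0,0,1.57,0.6],[9.2,18.1,0.4,0,0,1.57,0.6],[9.2,18.1,0.4,0,0,1.57,0.6],[9.2,18.1,0.4,0,0,1.57,0.6],[9.2,18.1,0.4,0,0,1.57,0.6],[9.2,18.1,0.4,0,0,1.57,0.6],[9.2,18.1,0.4,0,0,1.57,0.6],[9.2,18.1,0.4,0,0,1.57,0.6],[9.2,18.1,0.4,0,0,1.57,0.6],[9.2,18.1,4,0,0,1.57,0.6],[9.2,18.1,8,0,0,1.57,0.6],[9.2,18.1,12.6,0,0,1.57,0.6],[9.2,18.1,12.6,0,0,1.57,0.6],[9.2,18.1,12.6,0,0,1.57,0.6]]

```text
time_s: 10.5
ee_pos: [0.5243, 0.2311, 0.1015]
eef_rot: [3.139, 0.008, 0.051]
force: [-1.1, 0.1, 1.6]
grip_width: 0.0565
```

```bash
python3 - <<'E'
from h import *
rows((0,230,103,0),(0,100,103,0),(0,-138,103,0))
E
```

```text
tcp stand [ -0.7 237.4 101.5] rot [3.139 0.008 0.051] F [-1.1  0.1  1.6] t 10.5
[0, 230, 103] [0.1, 0.7, -0.1] [0.002, 0.008, 0.0]
[0, 100, 103] [0.1, 13.7, -0.1] [0.002, 0.008, 0.0]
[0, -138, 103] [0.1, 37.5, -0.1] [0.002, 0.008, 0.0]
```

play_rows:
  steps:
    - [[0.1,0.6,-0.1,0,0.008,0,0.6],[0.1,1.2,-0.1,0,0.008,0,0.6],[0.1,1.7,-0.1,0,0.008,0,0.6],[0.1,2.1,-0.1,0,0.008,0,0.6],[0.1,2.4,-0.1,0,0.008,0,0.6],[0.1,2.7,-0.1,0,0.008,0,0.6],[0.1,3.2,-0.1,0,0.008,0,0.6],[0.1,3.8,-0.1,0,0.008,0,0.6],[0.1,4.5,-0.1,0,0.008,0,0.6],[0.1,5.2,-0.1,0,0.008,0,0.6],[0.1,5.9,-0.1,0,0.008,0,0.6],[0.1,6.6,-0.1,0,0.008,0,0.6],[0.1,7.3,-0.1,0,0.008,0,0.6],[0.1,8.0,-0.1,0,0.008,0,0.6],[0.1,8.7,-0.1,0,0.008,0,0.6],[0.1,9.4,-0.1,0,0.008,0,0.6],[0.1,10.1,-0.1,0,0.008,0,0.6],[0.1,10.8,-0.1,0,0.008,0,0.6],[0.1,11.4,-0.1,0,0.008,0,0.6],[0.1,12.0,-0.1,0,0.008,0,0.6]]

```text
time_s: 12.17
ee_pos: [0.5317, 0.1116, 0.1034]
eef_rot: [3.141, -0.001, 0.051]
force: [0.2, 5.2, 3.9]
grip_width: 0.0564
```

```bash
python3 - <<'E'
from h import *
t=cam('top','t3.png');lamp(t,(230,215,400,300))
rows((0,0,103,0),(0,-138,103,0))
E
```

```text
lamp [ -3.2 -36.5 160. ] [(np.float64(41.0), np.float64(89.96)), (np.float64(60.6), np.float64(89.98)), (np.float64(41.1), np.float64(89.83)), (np.float64(60.5), np.float64(89.98))]
tcp stand [  0.7 116.7 103.4] rot [ 3.14e+00 -1.00e-03  5.10e-02] F [0.5 1.5 1.4] t 12.2167
[0, 0, 103] [-0.1, 11.7, 0.1] [0.002, -0.001, 0.0]
[0, -138, 103] [-0.1, 25.5, 0.1] [0.002, -0.001, 0.0]
```

play_rows:
  steps:
    - [[0,0.3,0,0,0,0,0.6],[0,0.8,0,0,0,0,0.6],[-0.1,1.4,0,0,0,0,0.6],[-0.1,2.0,0,0,0,0,0.6],[-0.1,2.6,0,0,0,0,0.6],[-0.1,3.2,0,0,0,0,0.6],[-0.1,3.8,0,0,0,0,0.6],[-0.1,4.4,0,0,0,0,0.6],[-0.1,5.0,0,0,0,0,0.6],[-0.1,5.6,0,0,0,0,0.6],[-0.1,6.2,0,0,0,0,0.6],[-0.1,6.8,0,0,0,0,0.6],[-0.1,7.4,0,0,0,0,0.6],[-0.1,8.0,0,0,0,0,0.6],[-0.1,8.6,0,0,0,0,0.6],[-0.1,9.2,0,0,0,0,0.6],[-0.1,9.8,0,0,0,0,0.6],[-0.1,10.3,0,0,0,0,0.6],[-0.1,10.7,0,0,0,0,0.6],[-0.1,11.0,0,0,0,0,0.6]]

```text
time_s: 13.88
ee_pos: [0.5362, 0.0001, 0.1033]
eef_rot: [3.14, -0.001, 0.051]
force: [-1.4, 3.4, -1.3]
grip_width: 0.0562
```

```bash
python3 - <<'E'
from h import *
t=cam('top','t4.png');s=cam('scene','s4.png')
rows((0,-138,103,0))
h=np.zeros((600,800,3),np.uint8);h[:250,:420]=cv2.resize(t['frame'][200:300,250:418],(420,250));h[255:595]=cv2.resize(s['frame'][170:272,180:420],(800,340));cv2.imwrite('pics/c4.png',h)
E
```

```text
tcp stand [ -0.4   6.2 103.4] rot [ 3.14e+00 -1.00e-03  5.00e-02] F [-0.  -0.1  0.3] t 13.9833
[0, -138, 103] [0.0, 14.4, 0.1] [0.002, -0.001, -0.0]
```

View pics/c4.png

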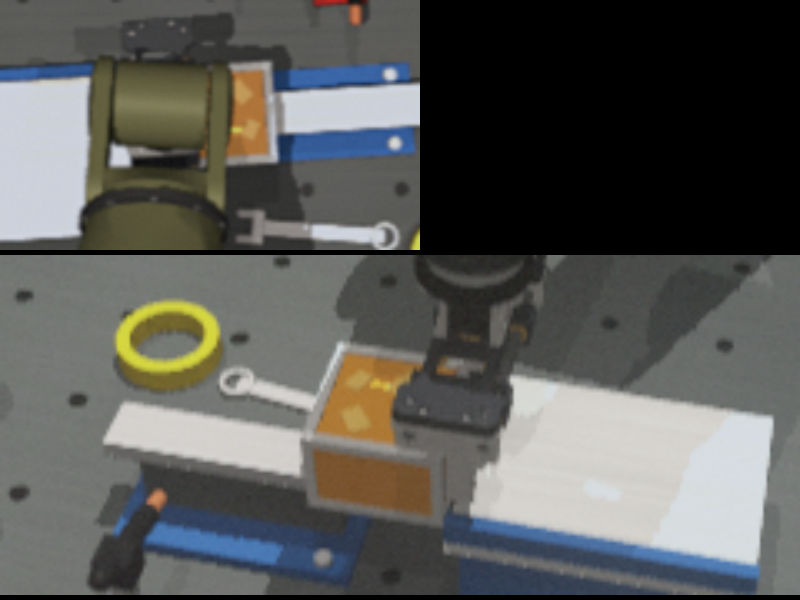

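The lamp is square and upright, half on the rail. Push on, stopping about 12 mm short.

play_rows:
  steps:
    - [[0,0.3,0,0,0,0,0.6],[0,0.8,0,0,0,0,0.6],[0,1.4,0,0,0,0,0.6],[0,2.1,0,0,0,0,0.6],[0,2.8,0,0,0,0,0.6],[0,3.5,0,0,0,0,0.6],[0,4.2,0,0,0,0,0.6],[0,4.9,0,0,0,0,0.6],[0,5.6,0,0,0,0,0.6],[0,6.3,0,0,0,0,0.6],[0,7.0,0,0,0,0,0.6],[0,7.7,0,0,0,0,0.6],[0,8.4,0,0,0,0,0.6],[0,9.1,0,0,0,0,0.6],[0,9.8,0,0,0,0,0.6],[0,10.5,0,0,0,0,0.6],[0,11.2,0,0,0,0,0.6],[0,11.9,0,0,0,0,0.6],[0,12.5,0,0,0,0,0.6],[0,13.0,0,0,0,0,0.6]]

```text
time_s: 15.65
ee_pos: [0.5428, -0.1304, 0.1036]
eef_rot: [3.14, -0.001, 0.05]
force: [0.8, 3.4, -2.0]
grip_width: 0.056
```

play_rows:
  steps:
    - [[0,-1,0,0,0,0,0.6],[0,-4,0,0,0,0,0.6],[0,-8,0,0,0,0,0.6],[0,-12,0,0,0,0,0.6],[0,-16,-2,0,0,0,0.6],[0,-20,-4,0,0,0,0.6],[0,-24,-4,0,0,0,0.6],[0,-24,-4,0,0,0,0.6]]

```text
time_s: 16.32
ee_pos: [0.5306, 0.1151, 0.145]
eef_rot: [3.141, -0.004, 0.055]
force: [0.5, -0.6, 0.1]
grip_width: 0.0564
```

```bash
cat >> h.py <<'E'
def lamp2(t,box,z=.158):
    hsv=cv2.cvtColor(t['frame'],cv2.COLOR_BGR2HSV)
    m=((hsv[...,0]>8)&(hsv[...,0]<35)&(hsv[...,1]>90)&(hsv[...,2]>80)).astype(np.uint8)
    k=np.zeros_like(m);x0,y0,x1,y1=box;k[y0:y1,x0:x1]=m[y0:y1,x0:x1]
    c=max(cv2.findContours(k,cv2.RETR_EXTERNAL,cv2.CHAIN_APPROX_NONE)[0],key=cv2.contourArea)
    bx=cv2.boxPoints(cv2.minAreaRect(c));P=np.array([on(t,u,v,z) for u,v in bx])
    print('lamp',w2s(P.mean(0)),[(round(1e3*np.linalg.norm(P[i]-P[i-1]),1),round(np.degrees(np.arctan2(*(P[i]-P[i-1])[[1,0]])-YS)%90,2)) for i in range(4)])
E
python3 - <<'E'
from h import *
t=cam('top','t5.png');s=cam('scene','s5.png')
lamp2(t,(355,215,430,275))
rows((0,-100,103,0),(0,-138,103,0))
h=np.zeros((600,800,3),np.uint8);h[:250,:420]=cv2.resize(t['frame'][200:300,280:448],(420,250));h[255:595]=cv2.resize(s['frame'][170:272,180:420],(800,340));cv2.imwrite('pics/c5.png',h)
E
```

```text
lamp [  -1.2 -184.3  158. ] [(np.float64(82.0), np.float64(0.16)), (np.float64(81.4), np.float64(0.49)), (np.float64(82.0), np.float64(89.98)), (np.float64(81.1), np.float64(0.48))]
tcp stand [ -0.5 117.4 143.5] rot [ 3.139e+00 -2.000e-03  5.300e-02] F [-0.1 -0.2  0.5] t 16.4167
[0, -100, 103] [-0.0, 21.7, 4.1] [0.002, -0.002, 0.003]
[0, -138, 103] [-0.0, 25.5, 4.1] [0.002, -0.002, 0.003]
```

View pics/c5.png

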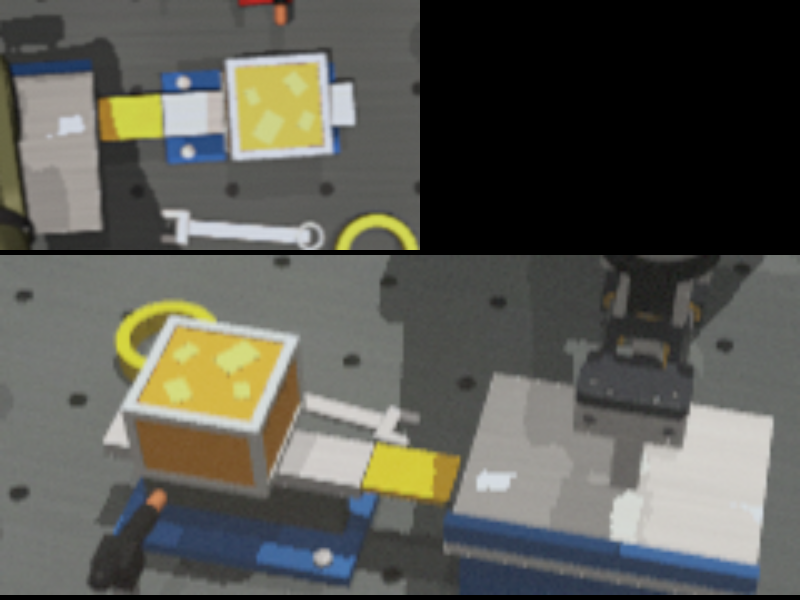

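```bash
python3 - <<'E'
from h import *
t=load('top0.png');s=load('scene0.png');R=[]
for c,(x0,y0,x1,y1) in((t,(384,198,402,215)),(s,(218,234,236,256))):
    h=cv2.cvtColor(c['frame'],cv2.COLOR_BGR2HSV)[y0:y1,x0:x1]
    v,u=np.nonzero((h[...,0]>4)&(h[...,0]<20)&(h[...,1]>100)&(h[...,2]>120));R.append((c,u.mean()+x0,v.mean()+y0));print(len(u),R[-1][1:],u.min()+x0,u.max()+x0,v.min()+y0,v.max()+y0)
p,e=stereo(*R);print('nozzle body',w2s(p),e)
rows((0,-100,103,0),(0,-139,103,0))
E
```

```text
31 (np.float64(391.5483870967742), np.float64(205.38709677419354)) 390 393 202 209
24 (np.float64(226.66666666666666), np.float64(242.79166666666666)) 224 229 240 246
nozzle body [  94.3 -196.1  125.4] 2.4244898719063694e-05
tcp stand [ -0.5 117.4 143.5] rot [ 3.139e+00 -2.000e-03  5.300e-02] F [-0.1 -0.2  0.5] t 16.4167
[0, -100, 103] [-0.0, 21.7, 4.1] [0.002, -0.002, 0.003]
[0, -139, 103] [-0.0, 25.6, 4.1] [0.002, -0.002, 0.003]
```

Nozzle is about y −197.5 by the mask and the half-pixel-corrected hand reading. Finish the push to TCP y ≈ −137.5, then retreat.

play_rows:
  steps:
    - [[0,4,2,0,0,0,0.6],[0,8,4.1,0,0,0,0.6],[0,12,4.1,0,0,0,0.6],[0,16,4.1,0,0,0,0.6],[0,19,4.1,0,0,0,0.6],[0,21.5,4.1,0,0,0,0.6],[0,22.8,4.1,0,0,0,0.6],[0,23.5,4.1,0,0,0,0.6],[0,23.9,4.1,0,0,0,0.6],[0,24.2,4.1,0,0,0,0.6],[0,24.5,4.1,0,0,0,0.6],[0,24.8,4.1,0,0,0,0.6],[0,25.1,4.1,0,0,0,0.6],[0,25.3,4.1,0,0,0,0.6],[0,25.5,4.1,0,0,0,0.6],[0,25.5,4.1,0,0,0,0.6]]

```text
time_s: 17.75
ee_pos: [0.5442, -0.1437, 0.103]
eef_rot: [3.139, -0.002, 0.053]
force: [0.4, 1.0, -1.3]
grip_width: 0.0562
```

play_rows:
  steps:
    - [[0,-1,0,0,0,0,0.6],[0,-4,0,0,0,0,0.6],[0,-8,0,0,0,0,0.6],[0,-12,0,0,0,0,0.6],[0,-16,-2,0,0,0,0.6],[0,-20,-4,0,0,0,0.6],[0,-24,-8,0,0,0,0.6],[0,-26,-12,0,0,0,0.6],[0,-26,-12,0,0,0,0.6],[0,-26,-12,0,0,0,0.6]]

```text
time_s: 18.58
ee_pos: [0.531, 0.1191, 0.2272]
eef_rot: [3.14, -0.009, 0.056]
force: [0.5, -0.1, -0.2]
grip_width: 0.0566
```

```bash
python3 - <<'E'
from h import *
t=cam('top','t6.png');s=cam('scene','s6.png')
lamp2(t,(355,215,440,275));rows((0,-139,103,0))
h=np.zeros((600,800,3),np.uint8);h[:330]=cv2.resize(t['frame'][160:300,110:450],(800,330));h[335:]=cv2.resize(s['frame'][150:310,100:580],(800,265));cv2.imwrite('pics/c6.png',h)
E
```

```text
lamp [  -0.9 -197.   158. ] [(np.float64(82.0), np.float64(0.14)), (np.float64(81.6), np.float64(0.49)), (np.float64(82.0), np.float64(89.95)), (np.float64(81.3), np.float64(0.48))]
tcp stand [ -0.8 123.  222.6] rot [ 3.139e+00 -3.000e-03  5.500e-02] F [-0.2 -0.1 -0.7] t 18.6833
[0, -139, 103] [-0.1, 26.2, 12.0] [0.002, -0.003, 0.004]
```

View pics/c6.png

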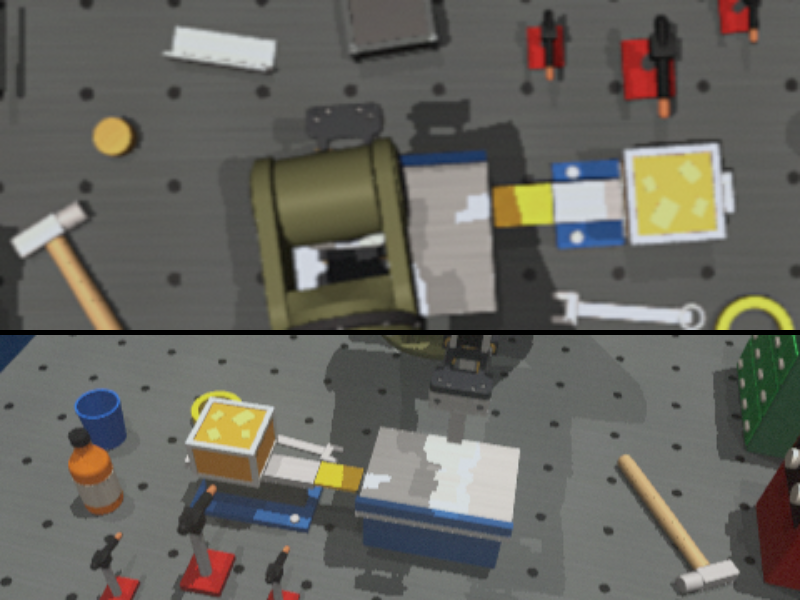

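Everything is in place: the lamp is within about 1 mm of the target, under 0.5° off square, and clear of the robot. Handing in.

```bash
python3 -c "
from station import ctrl
print(ctrl.hand_in())"
```

```text
the job is handed in; nothing more can be done
None
```

The job is handed in, at about 19 s on the clock against the 67 s limit. I folded the bridge flat first, squared the lamp against the fence, then slid it across the bridge onto the rail without lifting it.

Last checks, from the cameras just before hand-in:
- **Lamp:** it stands upright on the rail, about 1 mm off the centre line and within 0.5° of square. Its middle is at y ≈ −197 mm.
- **Nozzle:** I put the largest torch's tip at y ≈ −197.5 mm. My readings disagreed by 2–3 mm: −199 mm by hand before a half-pixel correction, and −196 mm from a colour mask of the nozzle body. The alignment is only as sure as that.
- **Bridge:** it is still flat in both views.
- **Other objects:** the hammer, wrench, torches and other things in view look undisturbed; I judged this by eye only.
- **Gripper:** it was clear of everything. The highest force I saw reported was about 32 N, from the fingers pressing the lamp against the fence.

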